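# Fit out the rail of a control panel

## Task

Fit out the mounting rail on the steel plate: stand the main switch, the narrow breaker and the wide power supply on the rail between the terminal blocks and the relay socket, in the order of the supply: switch next to the terminal blocks, breaker after it, power supply next to the socket. Plug the timer relay upright and fully home into its socket, square with the rail. Every device must sit fully down over the rail, and the multimeter and the screw bin stay where they are.

Things in the scene. Friction and masses are not known exactly. Their poses are not given: they have to be found in the camera images.
- main_switch: two-module device, light grey, 36 mm wide (y), broad dark toggle on top to z 75 mm, 0.2 kg. Housing 85 mm long (x), 44 mm high; nose 45 mm long (x), z 44 to 66 mm, full width: grip it there along x. Groove along y underneath for the rail: 38 mm wide, 6 mm deep, mouth flared to 44 mm. Origin: underside centre, z up. Starts upright on the bench (z 0), x within 0.5 rad of robot x.
- breaker: circuit breaker: the narrowest rail device, light grey, 17.6 mm wide (y), one small dark toggle on top to z 75 mm, 0.13 kg. Length, height, nose, groove, origin, axes and upright start exactly as for the main switch.
- power_supply: the widest rail device, light grey, 72 mm wide (y), no toggle, row of dark vent slots on top, 0.25 kg. Length, height (nose top 66 mm), nose, groove, origin, axes and upright start exactly as for the main switch.
- timer_relay: grey block, 44 mm (x) by 36 mm (y), round dial on top, standing on its round black plug: 26 mm diameter, z 0 to 12 mm, foot chamfered 2.5 mm. Block z 12 to 64 mm, dial to 68 mm; 0.1 kg. Origin: centre of the plug's foot, z up. Starts upright on the bench, x within 0.5 rad of robot x. Goes in with its 44 mm side across the rail, either way round.
- plate: fixed steel plate 165 x 390 mm with a rail along y, 35 mm wide, 360 mm long, its top 10.5 mm over the bench. Beyond it a wiring duct, 31 mm high, middle at x 85 mm. Origin: bench level under the rail's middle; x across, away from robot, z up. Devices drop straight down over the rail, either way round, no force or snap: seated, their origin is at z 4.5 mm; perched on top, 10.5 mm.
- terminals: row of five grey feed terminal blocks fixed on the rail near one end (left or right varies), 40 mm along the rail (y), 46 mm across, 40 mm high. Origin: centre of the underside, 4.5 mm above the bench, on the rail's middle line; axes parallel to the plate's.
- relay_socket: black socket fixed on the rail near the other end, 40 mm along it (y), 81 mm across (x). Origin: underside centre, 4.5 mm above the bench, on the rail's middle line; axes as the plate's. Top face at z 32 mm, in it centrally a round hole, 27.2 mm diameter, chamfered 1.5 mm, 15 mm deep. Relay fully home: its block rests on the top face, its origin 20 mm above the socket's. No snap or force.
- multimeter: orange hand multimeter lying flat, 160 x 78 x 34 mm (dial to 44 mm), loose bystander. Origin: centre of the underside, x along its length.
- screw_bin: blue open plastic bin with screws, 150 x 100 x 50 mm, loose bystander. Origin: centre of the underside, x along its length.

How it is judged:
By the outcome, as a careful person would: the job done as asked, in the order asked, and still so for the second after the job is handed in, with the robot touching nothing.
It also fails if it takes over 96 s, if anything falls off the work surface, if the arm or the gripper's body presses on something with over 40 N, if the wrist force passes 120 N, or if a joint passes its speed limit or range.

## Robot

A 7-joint arm with a two-finger parallel gripper is mounted at the origin on the work surface. World frame = base frame: x ahead of the robot, y to its left, z up, the work surface at z = 0. Lengths are in m, angles in rad, forces in N, time in s.
With the tool pointing down it reaches from about 0.425 to 0.925 m from the base axis. Payload 6.8 kg.
Tool frame: the origin (TCP) lies on the centre line of the jaws, within the pads' length; the fingertips stand 14 mm ahead of it and the grasp point (between the pads) lies 5 mm behind it (r.nose_length is the distance from the TCP to the fingertips, in m); z points along the fingers, y is the direction in which the jaws open and shut (so a half turn about z gives the same grasp; the last joint's range is limited). The gripper opens to 85 mm and grips with 20 to 120 N. Pads are 22 mm wide; open, the fingers measure 114 mm over their backs; the gripper's body (76 mm by 85 mm) begins 54 mm behind the grasp point. The pads swing forward as they close: fully open they stand 13 mm farther back than shut.
Start: joints at [1.126, 0.477, 0.022, 1.555, -0.011, 1.109, -0.083], TCP at [0.223, -0.637, 0.245] pointing down, gripper open.
Joint ranges: [-2.96, 2.96], [-0.34, 2.1], [-1.41, 1.46], [0.24, 2.44], [-1.37, 4.51], [0.17, 1.92], [-2.96, 2.96]. Speed limits (rad/s): [2.39, 2.39, 3.14, 3.14, 3.14, 3.14, 3.14].

## Interface

Orientations are given as a rotation vector (axis times angle).
In Python, from bench import r, imaging, look_for, outline_of gives the robot as it stands. The module is installed in compiled form; this text tells all that it offers.
- The arm moves only by the tool carry_out, never from a script. Its arguments are lists of equal length, an entry for each row: "offset": the shift along the tool's x, y, z as a fraction of full scale, a list of three; "turn": the turn, a rotation vector about the tool's x, y, z as a fraction of full scale, a list of three. A call has 1 to 8 rows; each row is the pose to reach, as a shift and turn from the pose commanded when the call began, along the tool's axes at that moment; what a row does not reach only later rows make up. Full scale, the value 1, is 0.5 m for a shift and 1.5 rad for a turn. A row lasts 1/10 s, in which the tool goes at most 50 mm and 8.59 degrees, less where a joint would pass 70% of its speed; a pose out of reach is approached as far as the arm can. A call with a number of a shift or a turn outside -1 to 1 is refused whole. A call with a gripper value outside its range is refused whole. "hand" is the closure, from 0 (fully open) to 1 (shut), set as the call begins (left out, the last holds). The fingers move at their own pace and stop on an object; "force" is the grip in N (left out, the last holds). Time passes only in rows, so rows that repeat a pose let the fingers close. It gives the time, the measured TCP pose, the force and the opening at its end, in the units of the state.
- r.get_obs(): the state, without advancing time (a new reading comes with each control period).
- imaging.grab_frame(name): name is "scene" or "top" or "wrist"; returns a dict with "pixels" (480x640x3 uint8, red, green, blue), "fx", "fy", "cx", "cy" (pixels), "R" (3x3) and "t" (3): a world point X has camera coordinates R X + t. Camera axes: x right, y down, z forward; pixel columns grow to the right and rows downward; lengths in m; the calibration is good to about 2 mm. A picture is of the moment at which its call begins. There is no depth.
- r.hand_in(): hands the job in, once; it reports no verdict.
Trained networks look in the newest picture that a camera, given by its name, has taken for a name from the list of things; names that differ only in an ending like _2 or _b are one class to them, and where a whole thing is asked for, a point or a joint stands for the part that bears it (a point fixed in the world has none). Each returns a list of dicts, best first, with "score" (0 to 1); they miss things now and then, are a little off and sometimes report something else, mostly with a low value. They report only what shows in the picture. A call takes as long as a camera call.
- look_for(query, camera): "xyz" ([x, y, z] in m, in the coordinates of the camera as it stood for that picture, good to about 4 mm: the middle of the surface that is visible of it).
- outline_of(query, camera): "region" (480x640 bool, what is visible of it).
The state is a dict: "clock": time; "joints": joint angles; "qvel": joint speeds; "tau": joint torques, N m; "tcp_pos": TCP position; "orientation": TCP orientation; "contact_force": force on the tool from outside, world axes, zero at the start; "moment": the same for the moment, N m; "grip_width": finger opening in m.
Only numpy, scipy, OpenCV 4.12 (cv2) and the standard library are available. Lean on these libraries where they do the work, as an engineer would, in place of code of your own. Each camera call takes 0.05 s, during which the arm holds its last target. There are 200 camera calls.

## Working session

There is one attempt and no reset: what is moved stays moved. The work goes in short steps, Python scripts to look and compute and a tool call to move; the robot and the scene stay as the last step left them, time stands still between calls to the robot, and variables do not carry over. Pictures are saved under pics/ and viewed, about 12 in all and at most 16, crops included, and the job is handed in when it is done.

Besides the shell and the picture viewer there is one more tool, called after "Request:" in YAML: its name, and indented under it one key for each argument. carry_out: Moves the arm, as the interface text tells. Shift numbers are shares of 0.5 m and turn numbers shares of 1.5 rad, none past 1 either way. Its arguments: {"type":"object","properties":{"offset":{"type":"array","items":{"type":"array","items":{"type":"number","minimum":-1,"maximum":1}}},"turn":{"type":"array","items":{"type":"array","items":{"type":"number","minimum":-1,"maximum":1}}},"hand":{"type":"number"},"force":{"type":"number"}},"required":["offset","turn"]}

```bash
mkdir -p pics; cat > h.py <<'E'
import numpy as np, cv2
from scipy.spatial.transform import Rotation as Ro
from bench import r, imaging, look_for, outline_of
def save(f,n,crop=None,s=1):
    p=f["pixels"][...,::-1]
    if crop: p=p[crop[1]:crop[3],crop[0]:crop[2]]
    cv2.imwrite("pics/"+n,cv2.resize(p,None,fx=s,fy=s,interpolation=cv2.INTER_CUBIC))
def ray(f,uv,z):
    uv=np.atleast_2d(np.asarray(uv,float)); R=np.array(f["R"]);t=np.array(f["t"])
    d=np.c_[(uv[:,0]-f["cx"])/f["fx"],(uv[:,1]-f["cy"])/f["fy"],np.ones(len(uv))]@R
    c=-R.T@t
    return c+d*((z-c[2])/d[:,2])[:,None]
def proj(f,X):
    X=np.atleast_2d(X)@np.array(f["R"]).T+np.array(f["t"])
    return np.c_[f["fx"]*X[:,0]/X[:,2]+f["cx"],f["fy"]*X[:,1]/X[:,2]+f["cy"]]
E
python3 - <<'E'
from h import *
o=r.get_obs(); print(o)
for c in("top","scene"):
    f=imaging.grab_frame(c); save(f,c+"0.png"); R=np.array(f["R"]);t=np.array(f["t"])
    print(c,-R.T@t,R.round(2).tolist(),f["fx"])
    for n in "main_switch breaker power_supply timer_relay plate terminals relay_socket multimeter screw_bin".split():
        print(n,[(round(d["score"],2),(R.T@(np.array(d["xyz"])-t)).round(3).tolist()) for d in look_for(n,c)[:2]])
E
```

```text
{'clock': 0.0, 'joints': array([ 1.12588342,  0.47780371,  0.02231844,  1.55643878, -0.01149246,
        1.10930698, -0.0831039 ]), 'qvel': array([-2.75951786e-05,  9.53661369e-04,  8.90636217e-04, -2.21277179e-03,
        2.17529082e-03, -1.89255641e-04,  6.59368665e-04]), 'tau': array([-6.35678080e-04, -5.96458375e+01,  1.60796173e+00, -2.81204921e+01,
        1.25232138e-02,  9.45267297e-03, -1.32331607e-05]), 'tcp_pos': array([ 0.2228867 , -0.63654226,  0.24432821]), 'orientation': array([-3.09538744e+00, -5.26331648e-01,  6.85984530e-04]), 'contact_force': array([-0.72144833,  0.10600175,  0.87030073]), 'moment': array([-0.00877418, -0.02046476,  0.00234797]), 'grip_width': 0.0854665765957949}
top [ 0.26370645 -0.00564854  1.53988778] [[0.02, -1.0, 0.0], [-0.98, -0.02, -0.2], [0.2, 0.0, -0.98]] 596.1269677433249
main_switch [(0.66, [0.424, 0.108, 0.054])]
breaker [(0.7, [0.44, 0.318, 0.044])]
power_supply [(0.94, [0.445, -0.282, 0.054])]
timer_relay [(0.57, [0.438, -0.104, 0.065])]
plate [(0.91, [0.631, 0.011, 0.006])]
terminals [(0.73, [0.608, 0.138, 0.036])]
relay_socket [(0.58, [0.591, -0.128, 0.03])]
multimeter [(0.81, [0.691, -0.373, 0.032])]
screw_bin []
scene [1.46118225 0.40866245 0.69600687] [[-0.43, 0.9, 0.02], [0.49, 0.25, -0.83], [-0.76, -0.35, -0.55]] 605.7291185156253
main_switch [(0.84, [0.446, 0.107, 0.042]), (0.72, [0.472, 0.318, 0.044])]
breaker [(0.65, [0.468, 0.32, 0.043]), (0.57, [0.689, 0.38, 0.014])]
power_supply [(0.96, [0.475, -0.277, 0.039])]
timer_relay [(0.64, [0.457, -0.102, 0.053])]
plate [(0.68, [0.677, 0.031, 0.002])]
terminals [(0.95, [0.632, 0.141, 0.033])]
relay_socket [(0.8, [0.606, -0.125, 0.024])]
multimeter [(0.74, [0.717, -0.362, 0.032])]
screw_bin [(0.61, [0.69, 0.38, 0.012])]
```

View pics/top0.png

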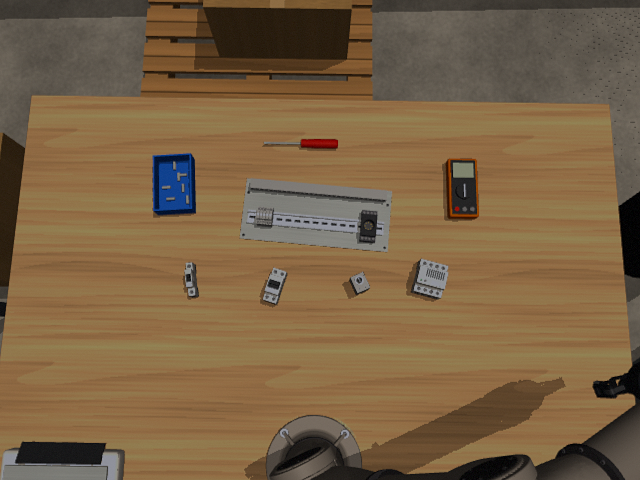

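View pics/scene0.png

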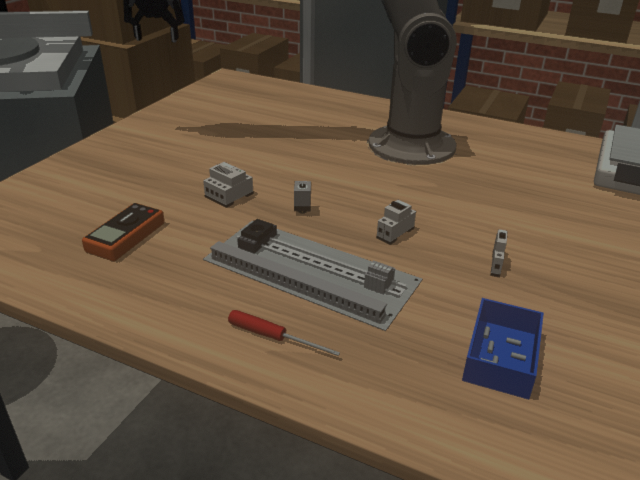

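Top view: breaker (190,280), switch (274,286), relay (359,283), supply (430,279); terminals are on the left at (264,217) and the socket on the right at (368,227). The scene view agrees with this. Next I'll hover with the wrist camera.

```bash
cat >> h.py <<'E'
def go(x,y,z,ang):
    "tool down, tool y axis at angle ang (rad, mod pi) in world; prints fractions"
    o=r.get_obs(); R0=Ro.from_rotvec(o["orientation"]).as_matrix(); best=None
    for a in (ang,ang+np.pi):
        Y=np.array([np.cos(a),np.sin(a),0]);Z=np.array([0,0,-1.]);T=np.c_[np.cross(Y,Z),Y,Z]
        v=Ro.from_matrix(R0.T@T).as_rotvec()
        if best is None or np.linalg.norm(v)<np.linalg.norm(best): best=v
    d=R0.T@(np.array([x,y,z])-o["tcp_pos"])
    print("offset",(d/.5).round(4).tolist(),"turn",(best/1.5).round(4).tolist(),"rows",np.linalg.norm(d)/.05,np.linalg.norm(best)/.15)
E
python3 -c "
from h import *
go(.5,-.15,.42,0)"
```

```text
offset [0.8447, -0.7364, -0.3494] turn [0.0, -0.0, -0.8227] rows 11.737975418417742 8.2268059993697
```

Request:
carry_out:
  offset:
    - [0.8447,-0.7364,-0.3494]
    - [0.8447,-0.7364,-0.3494]
    - [0.8447,-0.7364,-0.3494]
    - [0.8447,-0.7364,-0.3494]
    - [0.8447,-0.7364,-0.3494]
    - [0.8447,-0.7364,-0.3494]
    - [0.8447,-0.7364,-0.3494]
    - [0.8447,-0.7364,-0.3494]
  turn:
    - [0,0,-0.8227]
    - [0,0,-0.8227]
    - [0,0,-0.8227]
    - [0,0,-0.8227]
    - [0,0,-0.8227]
    - [0,0,-0.8227]
    - [0,0,-0.8227]
    - [0,0,-0.8227]

```text
clock: 1.8
tcp_pos: [0.4124, -0.3033, 0.3653]
orientation: [2.252, 2.189, -0.0]
contact_force: [1.1, -0.3, -0.2]
grip_width: 0.0854
```

```bash
python3 -c "
from h import *
go(.5,-.15,.42,0)"
```

```text
offset [0.3113, 0.1666, -0.1095] turn [0.0003, 0.0005, -0.0187] rows 3.6971904828789315 0.1870009440215873
```

Request:
carry_out:
  offset:
    - [0.31,0.16,-0.11]
    - [0.31,0.16,-0.11]
    - [0.31,0.16,-0.11]
    - [0.31,0.16,-0.11]
    - [0.31,0.16,-0.11]
    - [0.31,0.16,-0.11]
    - [0.31,0.16,-0.11]
  turn:
    - [0,0,-0.019]
    - [0,0,-0.019]
    - [0,0,-0.019]
    - [0,0,-0.019]
    - [0,0,-0.019]
    - [0,0,-0.019]
    - [0,0,-0.019]

```text
clock: 2.5
tcp_pos: [0.4963, -0.1544, 0.4189]
orientation: [-2.23, -2.212, 0.002]
contact_force: [-0.0, -0.9, -1.0]
grip_width: 0.0852
```

```bash
python3 -c "
from h import *
f=imaging.grab_frame('wrist'); save(f,'w1.png'); R=np.array(f['R']);t=np.array(f['t'])
print(r.get_obs()['tcp_pos'],-R.T@t,R.round(2).tolist(),f['fx'])
for n in 'main_switch breaker power_supply timer_relay plate terminals relay_socket'.split():
  print(n,[(round(d['score'],2),(R.T@(np.array(d['xyz'])-t)).round(3).tolist()) for d in look_for(n,'wrist')[:2]])
"
```

```text
[ 0.49623918 -0.15455371  0.41881606] [ 0.49646278 -0.08225813  0.54764516] [[1.0, -0.01, 0.0], [-0.01, -0.96, 0.29], [-0.0, -0.29, -0.96]] 372.80901855402686
main_switch []
breaker []
power_supply [(0.79, [0.463, -0.278, 0.045])]
timer_relay [(0.91, [0.446, -0.105, 0.067])]
plate [(0.77, [0.63, -0.032, 0.005])]
terminals []
relay_socket [(0.83, [0.595, -0.134, 0.039])]
```

View pics/w1.png

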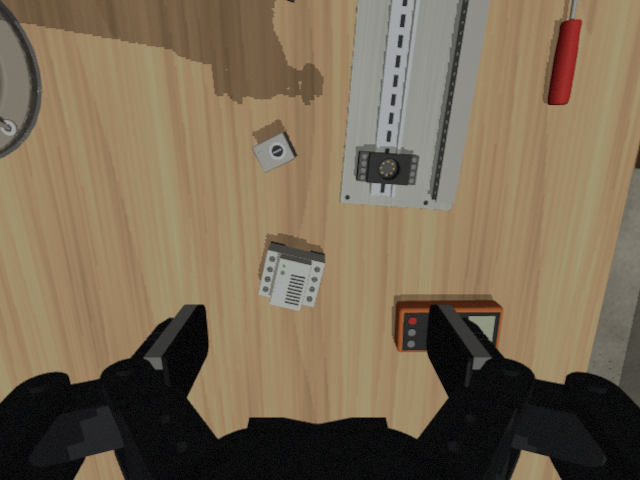

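Wrist view: supply (292,277), relay (275,151), socket (388,168), and the rail running from there up to (400,0). I'll move over the plate to measure the rail.

Request:
carry_out:
  offset:
    - [-0.26,0.2,0.1]
    - [-0.26,0.2,0.1]
    - [-0.26,0.2,0.1]
    - [-0.26,0.2,0.1]
    - [-0.26,0.2,0.1]
    - [-0.26,0.2,0.1]
    - [-0.26,0.2,0.1]
  turn:
    - [0,0,0]
    - [0,0,0]
    - [0,0,0]
    - [0,0,0]
    - [0,0,0]
    - [0,0,0]
    - [0,0,0]

```text
clock: 3.6
tcp_pos: [0.5963, -0.2822, 0.3702]
orientation: [2.225, 2.216, 0.001]
contact_force: [0.4, 0.4, 0.0]
grip_width: 0.0854
```

```bash
python3 -c "
from h import *
f=imaging.grab_frame('wrist'); save(f,'w2.png'); R=np.array(f['R']);t=np.array(f['t'])
import pickle;pickle.dump(f,open('w2.pkl','wb'))
print(r.get_obs()['tcp_pos'],r.get_obs()['joints'],-R.T@t)
for n in 'main_switch breaker power_supply timer_relay plate terminals relay_socket'.split():
  print(n,[(round(d['score'],2),(R.T@(np.array(d['xyz'])-t)).round(3).tolist()) for d in look_for(n,'wrist')[:2]])
"
```

```text
[ 0.59633057 -0.28213366  0.37049365] [ 0.64563314  0.40428421 -0.42607454  1.40796525  0.16688211  1.36361877
  0.21199333] [ 0.59597829 -0.21007876  0.49907817]
main_switch []
breaker []
power_supply [(0.86, [0.469, -0.283, 0.06])]
timer_relay [(0.7, [0.447, -0.11, 0.065])]
plate [(0.77, [0.632, -0.119, 0.001])]
terminals [(0.16, [0.468, -0.284, 0.058])]
relay_socket [(0.58, [0.598, -0.134, 0.035])]
```

View pics/w2.png

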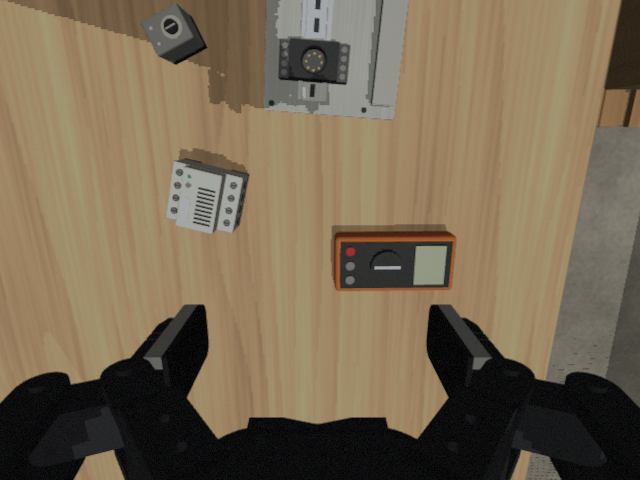

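I had the sign wrong; tool x is +y. Correcting (view: supply (207,198), socket (314,61)).

Request:
carry_out:
  offset:
    - [0.55,0.0,-0.06]
    - [0.55,0.0,-0.06]
    - [0.55,0.0,-0.06]
    - [0.55,0.0,-0.06]
    - [0.55,0.0,-0.06]
    - [0.55,0.0,-0.06]
    - [0.55,0.0,-0.06]
    - [0.55,0.0,-0.06]
  turn:
    - [0,0,0]
    - [0,0,0]
    - [0,0,0]
    - [0,0,0]
    - [0,0,0]
    - [0,0,0]
    - [0,0,0]
    - [0,0,0]

```text
clock: 4.8
tcp_pos: [0.5978, -0.0083, 0.3995]
orientation: [2.226, 2.216, -0.0]
contact_force: [0.4, -0.5, 0.0]
grip_width: 0.0853
```

```bash
python3 -c "
from h import *
f=imaging.grab_frame('wrist'); save(f,'w3.png',(80,0,560,360),1.65); R=np.array(f['R']);t=np.array(f['t'])
import pickle;pickle.dump(f,open('w3.pkl','wb'))
print(r.get_obs()['tcp_pos'],r.get_obs()['joints'],-R.T@t)
for n in 'main_switch breaker power_supply timer_relay plate terminals relay_socket'.split():
  print(n,[(round(d['score'],2),(R.T@(np.array(d['xyz'])-t)).round(3).tolist()) for d in look_for(n,'wrist')[:2]])
"
```

```text
[ 0.59789357 -0.00981055  0.39921049] [ 0.33249029  0.29518845 -0.54347569  1.50677422  0.15470122  1.38273796
 -0.22763334] [0.59757244 0.06383107 0.52827645]
main_switch [(0.81, [0.445, 0.099, 0.069])]
breaker []
power_supply [(0.82, [0.468, -0.273, 0.047])]
timer_relay [(0.91, [0.451, -0.099, 0.064])]
plate [(0.83, [0.635, 0.039, 0.003])]
terminals [(0.57, [0.615, 0.141, 0.039]), (0.24, [0.714, -0.352, 0.038])]
relay_socket [(0.91, [0.598, -0.132, 0.028]), (0.67, [0.637, 0.039, 0.0])]
```

View pics/w3.png

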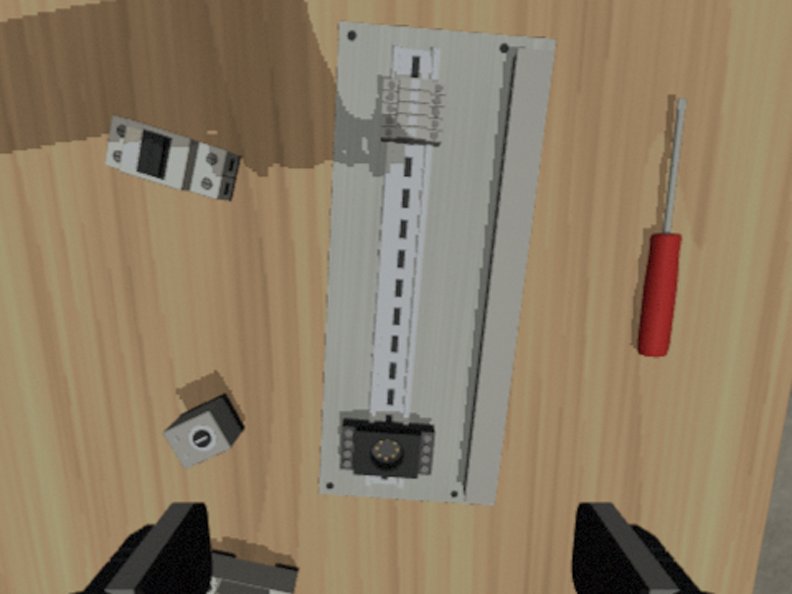

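Crop view (1.65×, offset 80): rail slots run from (408,167) to (390,397). Socket hole is at (387,451), terminals span y 75–143, switch (172,158), relay (203,435).

```bash
cat > m.py <<'E'
from h import *
import pickle
f=pickle.load(open('w3.pkl','rb'))
q=lambda *p: np.array(p,float)/1.65+[80,0]
g=cv2.cvtColor(f["pixels"],cv2.COLOR_RGB2GRAY)
# slot centroids by blackhat-weighted refinement
S=[]
for u,v in q((408,167),(406,198),(403,228),(401,259),(399,288),(396,316),(394,343),(392,369),(390,397)):
    u0,v0=int(round(u)),int(round(v)); w=g[v0-7:v0+8,u0-5:u0+6].astype(float); w=np.clip(np.percentile(w,60)-30-w,0,None)
    yy,xx=np.mgrid[v0-7:v0+8,u0-5:u0+6]; S.append([(w*xx).sum()/w.sum(),(w*yy).sum()/w.sum()])
X=ray(f,S,.008)[:,:2]; p=np.polyfit(X[:,1],X[:,0],1)
print("slots",X.round(4).tolist(),"fit",p,"yaw",-np.arctan(p[0]),np.abs(np.polyval(p,X[:,1])-X[:,0]).max())
# edges of rail per row
for y in np.arange(-.08,.1,.03):
    xc=np.polyval(p,y); xs=np.arange(-.035,.035,.001)
    uv=proj(f,np.c_[xc+xs,np.full(len(xs),y),np.full(len(xs),.0105)])
    l=cv2.remap(g,uv[:,:1].astype(np.float32),uv[:,1:].astype(np.float32),cv2.INTER_LINEAR).ravel()
    print(round(y,2),l.tolist())
print("plate corners",ray(f,q((340,22),(554,38),(320,494),(495,504)),.003).round(4).tolist())
print("hole",ray(f,q((387,451)),.032),"socket top corners",ray(f,q((341,432),(433,434),(341,472),(433,478)),.03).round(4).tolist())
print("term inner bottom edge",ray(f,q((380,141),(440,144)),.03).round(4).tolist())
E
python3 m.py
```

```text
slots [[0.611, 0.1016], [0.6094, 0.0777], [0.6076, 0.054], [0.6058, 0.0302], [0.6039, 0.0064], [0.6022, -0.0174], [0.6003, -0.0411], [0.5985, -0.065], [0.5967, -0.0887]] fit [0.07577133 0.6034374 ] yaw -0.07562681787217392 8.735395797332401e-05
-0.08 [149, 148, 148, 150, 151, 150, 151, 151, 152, 151, 150, 150, 152, 152, 151, 149, 146, 146, 150, 160, 167, 168, 167, 167, 166, 167, 167, 167, 166, 167, 165, 160, 151, 142, 135, 135, 138, 143, 154, 162, 167, 167, 166, 166, 167, 158, 148, 138, 152, 161, 166, 165, 162, 157, 150, 150, 149, 147, 148, 149, 148, 149, 150, 151, 151, 150, 150, 151, 151, 150]
-0.05 [149, 149, 149, 151, 151, 151, 152, 152, 152, 152, 150, 150, 151, 151, 146, 134, 120, 134, 152, 166, 166, 166, 167, 167, 167, 167, 167, 166, 166, 166, 166, 166, 165, 164, 163, 162, 162, 163, 164, 166, 167, 167, 167, 167, 167, 162, 152, 146, 152, 166, 166, 165, 162, 158, 152, 149, 149, 149, 148, 149, 148, 149, 150, 150, 150, 150, 151, 152, 151, 150]
-0.02 [149, 149, 149, 151, 151, 152, 153, 153, 152, 150, 149, 149, 149, 151, 151, 143, 133, 130, 148, 161, 167, 166, 167, 167, 167, 167, 167,
[... 925 characters left out ...]
48, 148, 148, 150, 150, 151, 153, 151, 151, 150, 149, 146, 146, 147, 147, 135, 119, 122, 147, 163, 167, 167, 166, 167, 166, 165, 166, 165, 166, 167, 166, 164, 157, 150, 143, 140, 141, 146, 153, 161, 165, 166, 166, 167, 166, 166, 165, 160, 159, 162, 167, 167, 163, 157, 151, 146, 147, 147, 148, 150, 147, 146, 147, 148, 149, 150, 151, 150, 148, 147]
plate corners [[0.5602, 0.2039, 0.003], [0.7223, 0.1927, 0.003], [0.5311, -0.1849, 0.003], [0.695, -0.1958, 0.003]]
hole [[ 0.59410112 -0.13081394  0.032     ]] socket top corners [[0.5547, -0.114, 0.03], [0.6337, -0.1161, 0.03], [0.5537, -0.1511, 0.03], [0.6344, -0.1571, 0.03]]
term inner bottom edge [[0.5901, 0.1177, 0.03], [0.6352, 0.1155, 0.03]]
```

```bash
cat >> h.py <<'E'
from scipy.optimize import minimize
B={"main_switch":[(85,36,0,44),(45,36,44,66)],"breaker":[(85,17.6,0,44),(45,17.6,44,66)],"power_supply":[(85,72,0,44),(45,72,44,66)],
   "timer_relay":[(26,26,0,12),(44,36,12,64)]}
def mask(f,n,x,y,a,z0=0,s=4):
    m=np.zeros((480*1,640*1),np.uint8)
    for lx,ly,z1,z2 in B[n]:
        P=np.array([[i*lx/2,j*ly/2,k] for i in(-1,1) for j in(-1,1) for k in(z1,z2)])/1e3
        P=Ro.from_euler("z",a).apply(P)+[x,y,z0]
        h=cv2.convexHull((proj(f,P)*16).round().astype(np.int32)); cv2.fillConvexPoly(m,h,1,cv2.LINE_8,4)
    return m>0
def fit(n,frames,z0=0,a0=(-.5,-.25,0,.25,.5)):
    "frames: list of (frame,region)"; best=None
    c=[]
    for f,m in frames:
        v,u=np.nonzero(m); c.append(ray(f,[u.mean(),v.mean()],.035+z0)[0,:2])
    c=np.mean(c,0)
    def cost(p):
        e=0
        for f,m in frames:
            k=mask(f,n,p[0]/1e3,p[1]/1e3,p[2]/100,z0); e-=(k&m).sum()/max((k|m).sum(),1)
        return e/len(frames)
    for a in a0:
        s=minimize(cost,[c[0]*1e3,c[1]*1e3,a*100],method="Nelder-Mead",options=dict(initial_simplex=np.array([c[0]*1e3,c[1]*1e3,a*100])+np.array([[0,0,0],[8,0,0],[0,8,0],[0,0,15]])))
        if best is None or s.fun<best.fun: best=s
    return (best.x/[1e3,1e3,100]).round(4),round(best.fun,3)
E
python3 - <<'E'
from h import *
F={c:imaging.grab_frame(c) for c in("top","wrist","scene")}
for n in B:
    A=[]
    for c in F:
        o=outline_of(n,c)
        print(n,c,[(round(d["score"],2),int(d["region"].sum()),np.argwhere(d["region"]).mean(0).round().tolist()) for d in o[:3]])
        if o and not(c=="wrist" and n in("breaker","power_supply")) and o[0]["score"]>.5: A.append((F[c],o[0]["region"])); print("   ",c,*fit(n,A[-1:]))
    if A: print("   all",*fit(n,A))
E
```

```text
main_switch top [(0.74, 595, [286.0, 275.0])]
    top [ 0.4291  0.1076 -0.3027] -0.967
main_switch wrist [(0.75, 2569, [96.0, 184.0])]
    wrist [ 0.4335  0.1057 -0.286 ] -0.968
main_switch scene [(0.73, 1159, [221.0, 396.0])]
    scene [ 0.4284  0.1047 -0.2361] -0.921
   all [ 0.431   0.1064 -0.2876] -0.921
breaker top [(0.59, 375, [280.0, 191.0])]
    top [0.4413 0.3219 0.1938] -0.871
breaker wrist []
breaker scene [(0.84, 521, [253.0, 499.0])]
    scene [0.4459 0.3187 0.1343] -0.917
   all [0.4421 0.3191 0.1426] -0.862
power_supply top [(0.91, 1060, [279.0, 430.0])]
    top [ 0.4513 -0.2865 -0.2917] -0.899
power_supply wrist [(0.56, 3279, [369.0, 228.0])]
power_supply scene [(0.86, 1597, [184.0, 227.0])]
    scene [ 0.4553 -0.2885 -0.2731] -0.941
   all [ 0.4534 -0.2888 -0.2605] -0.91
timer_relay top []
timer_relay wrist [(0.89, 1311, [260.0, 204.0])]
    wrist [ 0.442  -0.1068  0.5208] -0.924
timer_relay scene [(0.86, 483, [196.0, 302.0]), (0.19, 471, [253.0, 498.0])]
    scene [ 0.4344 -0.1123  0.4789] -0.853
   all [ 0.4417 -0.1084  0.4721] -0.877
```

```bash
python3 -c "
from h import *
print(r.nose_length)
go(.4325,.106,.15,-.288)"
```

```text
0.014
offset [0.2272, -0.332, 0.4987] turn [0.0, 0.0, 0.1883] rows 6.407346994020561 1.8833736711777236
```

Request:
carry_out:
  offset:
    - [0.227,-0.332,0.45]
    - [0.227,-0.332,0.45]
    - [0.227,-0.332,0.45]
    - [0.227,-0.332,0.45]
    - [0.227,-0.332,0.45]
    - [0.227,-0.332,0.498]
    - [0.227,-0.332,0.498]
    - [0.227,-0.332,0.498]
  turn:
    - [0,0,0.188]
    - [0,0,0.188]
    - [0,0,0.188]
    - [0,0,0.188]
    - [0,0,0.188]
    - [0,0,0.188]
    - [0,0,0.188]
    - [0,0,0.188]

```text
clock: 6.75
tcp_pos: [0.4295, 0.1062, 0.1482]
orientation: [-2.512, -1.883, 0.008]
contact_force: [1.0, -1.0, 0.6]
grip_width: 0.0852
```

```bash
python3 -c "
from h import *
go(.4325,.106,.058,-.288)"
```

```text
offset [0.0018, 0.0068, 0.1804] turn [-0.0033, 0.0018, 0.0023] rows 1.8058324719849246 0.04343758256485734
```

Request:
carry_out:
  offset:
    - [0.001,0.003,0.06]
    - [0.001,0.003,0.12]
    - [0.001,0.003,0.18]
    - [0.001,0.003,0.18]
    - [0.001,0.003,0.18]
    - [0.001,0.003,0.18]
  turn:
    - [0,0,0.002]
    - [0,0,0.002]
    - [0,0,0.002]
    - [0,0,0.002]
    - [0,0,0.002]
    - [0,0,0.002]

```text
clock: 7.35
tcp_pos: [0.4359, 0.1063, 0.0622]
orientation: [2.519, 1.875, 0.005]
contact_force: [0.5, -0.5, 1.0]
grip_width: 0.0856
```

Request:
carry_out:
  offset:
    - [0,0,0]
    - [0,0,0]
    - [0,0,0]
    - [0,0,0]
    - [0,0,0]
    - [0,0,0]
    - [0,0,0]
  turn:
    - [0,0,0]
    - [0,0,0]
    - [0,0,0]
    - [0,0,0]
    - [0,0,0]
    - [0,0,0]
    - [0,0,0]
  hand: 1
  force: 40

```text
clock: 8.05
tcp_pos: [0.4344, 0.106, 0.0611]
orientation: [2.519, 1.876, 0.001]
contact_force: [-1.5, -0.8, 9.1]
grip_width: 0.0441
```

```bash
python3 -c "
from h import *
print(r.get_obs())
f=imaging.grab_frame('wrist'); save(f,'w4.png')
"
```

```text
{'clock': 8.05, 'joints': array([ 0.03805263,  0.44324099, -0.49424009,  2.20221299,  0.38359432,
        0.57679761, -1.03164505]), 'qvel': array([ 0.00041861, -0.00092908, -0.00077493, -0.00076866,  0.00062788,
       -0.000431  , -0.0012516 ]), 'tau': array([-1.59513946e-01, -3.96978092e+01, -3.72405723e+00, -1.54191846e+01,
        1.72440251e-01, -6.46563582e-01,  2.38409668e-02]), 'tcp_pos': array([0.43437098, 0.10599409, 0.06113892]), 'orientation': array([2.51904500e+00, 1.87590051e+00, 7.44344463e-04]), 'contact_force': array([-1.49491806, -0.82163583,  9.09803217]), 'moment': array([-0.17519356,  0.47685408, -0.07073704]), 'grip_width': 0.04409322062960405}
```

View pics/w4.png

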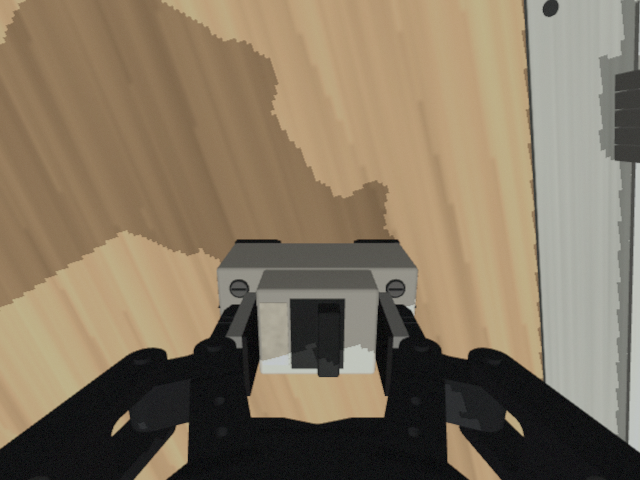

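Wrist view: the switch nose is held centrally between the pads (318,320). Lift and carry it over the rail.

```bash
python3 -c "
from h import *
go(.6105,.090,.125,-.0756)"
```

```text
offset [0.0702, 0.3468, -0.1273] turn [0.0006, 0.0001, -0.1433] rows 3.7605157237294122 1.433314495731712
```

Request:
carry_out:
  offset:
    - [0,0,-0.06]
    - [0.0,0.0,-0.127]
    - [0.02,0.1,-0.127]
    - [0.04,0.2,-0.127]
    - [0.07,0.3,-0.127]
    - [0.07,0.347,-0.127]
    - [0.07,0.347,-0.127]
    - [0.07,0.347,-0.127]
  turn:
    - [0,0,0]
    - [0,0,0]
    - [0,0,-0.05]
    - [0,0,-0.1]
    - [0,0,-0.143]
    - [0,0,-0.143]
    - [0,0,-0.143]
    - [0,0,-0.143]

```text
clock: 8.9
tcp_pos: [0.6096, 0.0895, 0.1231]
orientation: [-2.304, -2.134, 0.002]
contact_force: [-1.5, -0.6, -2.3]
grip_width: 0.0441
```

Request:
carry_out:
  offset:
    - [0,0,0]
    - [0,0,0]
  turn:
    - [0,0,0]
    - [0,0,0]

```text
clock: 9.1
tcp_pos: [0.609, 0.0902, 0.1239]
orientation: [-2.303, -2.137, 0.001]
contact_force: [-0.8, -0.5, -2.2]
grip_width: 0.0441
```

```bash
python3 -c "
from h import *
print(r.get_obs()['contact_force'])
go(.6105,.090,.0645,-.0756)
f=imaging.grab_frame('wrist'); save(f,'w5.png')
"
```

```text
[-0.81085305 -0.5041076  -2.24840508]
offset [-0.0001, 0.0031, 0.1188] turn [-0.0006, 0.0003, 0.0006] rows 1.1879109433262003 0.008564691156412845
```

View pics/w5.png

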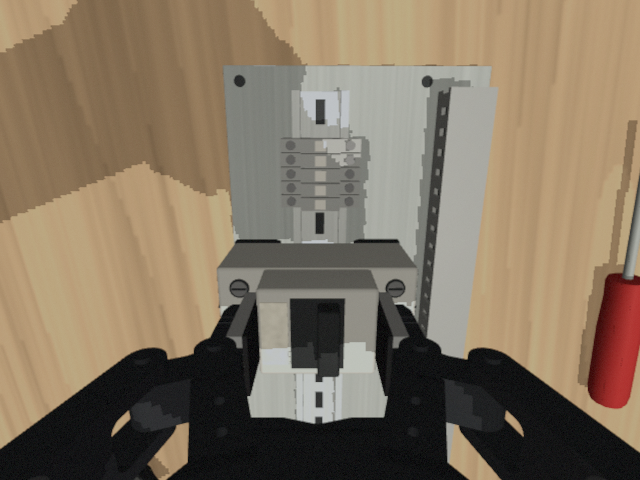

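Wrist view: rail slots at u≈320, device centre at u≈317, so it is aligned within ~1.5 mm. Yaw is square. Descend.

Request:
carry_out:
  offset:
    - [0,0.003,0.03]
    - [0,0.003,0.06]
    - [0,0.003,0.08]
    - [0,0.003,0.095]
    - [0,0.003,0.108]
    - [0,0.003,0.117]
    - [0,0.003,0.117]
    - [0,0.003,0.117]
  turn:
    - [0,0,0]
    - [0,0,0]
    - [0,0,0]
    - [0,0,0]
    - [0,0,0]
    - [0,0,0]
    - [0,0,0]
    - [0,0,0]

```text
clock: 9.95
tcp_pos: [0.612, 0.09, 0.0658]
orientation: [2.304, 2.135, 0.001]
contact_force: [-2.1, 0.2, 2.3]
grip_width: 0.0441
```

```bash
python3 -c "
from h import *
o=r.get_obs();print(o['tcp_pos'],o['contact_force'],o['moment'])
"
```

```text
[0.61196661 0.08997087 0.06579048] [-2.07392871  0.19018391  2.33586349] [-0.00658848  0.41808805 -0.01621203]
```

Force is small and z is 65.8 mm, against 65.6 expected when seated. Release, rise and go toward the breaker.

Request:
carry_out:
  offset:
    - [0,0,0]
    - [0,0,0]
    - [0,0,0]
    - [0,0,0]
    - [0,0,-0.06]
    - [0,0,-0.16]
    - [0,0,-0.26]
    - [0,0,-0.36]
  turn:
    - [0,0,0]
    - [0,0,0]
    - [0,0,0]
    - [0,0,0]
    - [0,0,0]
    - [0,0,0]
    - [0,0,0]
    - [0,0,0]
  hand: 0

```text
clock: 10.75
tcp_pos: [0.6115, 0.0897, 0.2472]
orientation: [-2.304, -2.136, 0.0]
contact_force: [1.5, -0.4, 0.4]
grip_width: 0.0853
```

```bash
python3 -c "
from h import *
go(.46,.36,.26,0)"
```

```text
offset [0.5161, -0.3431, -0.0254] turn [-0.0001, -0.0001, -0.0505] rows 6.202729019973937 0.5052292383393644
```

Request:
carry_out:
  offset:
    - [0.516,-0.343,-0.025]
    - [0.516,-0.343,-0.025]
    - [0.516,-0.343,-0.025]
    - [0.516,-0.343,-0.025]
    - [0.516,-0.343,-0.025]
    - [0.516,-0.343,-0.025]
    - [0.516,-0.343,-0.025]
    - [0.516,-0.343,-0.025]
  turn:
    - [0,0,-0.05]
    - [0,0,-0.05]
    - [0,0,-0.05]
    - [0,0,-0.05]
    - [0,0,-0.05]
    - [0,0,-0.05]
    - [0,0,-0.05]
    - [0,0,-0.05]

```text
clock: 11.55
tcp_pos: [0.4586, 0.3624, 0.2582]
orientation: [-2.216, -2.226, -0.001]
contact_force: [0.4, 0.0, 1.0]
grip_width: 0.0855
```

```bash
python3 - <<'E'
from h import *
f=imaging.grab_frame("wrist"); save(f,"w6.png")
for d in outline_of("breaker","wrist")[:2]: print(d["score"],d["region"].sum(),np.argwhere(d["region"]).mean(0),fit("breaker",[(f,d["region"])]))
F=imaging.grab_frame("top"); d=outline_of("main_switch","top"); print([(e["score"],fit("main_switch",[(F,e["region"])],.0045)) for e in d[:2]])
S=imaging.grab_frame("scene"); d=outline_of("main_switch","scene"); print([(e["score"],fit("main_switch",[(S,e["region"])],.0045)) for e in d[:2]])
E
```

```text
0.91 2760 [252.03369565 303.08007246] (array([0.4454, 0.3195, 0.1749]), np.float64(-0.929))
0.59 18196 [192.40827654 557.72680809] (array([0.7243, 0.3888, 1.5952]), np.float64(-0.322))
[(0.96, (array([ 0.6075,  0.0909, -0.0596]), np.float64(-0.943)))]
[(0.88, (array([ 0.6093,  0.0876, -0.0183]), np.float64(-0.922)))]
```

```bash
python3 -c "
from h import *
go(.445,.3195,.06,.175)"
```

```text
offset [-0.0772, -0.0332, 0.3953] turn [0.0, 0.0006, -0.1195] rows 4.04089819192333 1.1947922154523782
```

Request:
carry_out:
  offset:
    - [-0.077,-0.032,0.08]
    - [-0.077,-0.032,0.16]
    - [-0.077,-0.032,0.24]
    - [-0.077,-0.032,0.3]
    - [-0.077,-0.032,0.35]
    - [-0.077,-0.032,0.393]
    - [-0.077,-0.032,0.393]
    - [-0.077,-0.032,0.393]
  turn:
    - [0,0,-0.12]
    - [0,0,-0.12]
    - [0,0,-0.12]
    - [0,0,-0.12]
    - [0,0,-0.12]
    - [0,0,-0.12]
    - [0,0,-0.12]
    - [0,0,-0.12]

```text
clock: 12.65
tcp_pos: [0.4448, 0.321, 0.0616]
orientation: [-2.015, -2.41, 0.001]
contact_force: [0.1, 0.1, 0.1]
grip_width: 0.0852
```

Request:
carry_out:
  offset:
    - [0,0,0]
    - [0,0,0]
    - [0,0,0]
    - [0,0,0]
    - [0,0,0]
    - [0,0,0]
    - [0,0,0]
  turn:
    - [0,0,0]
    - [0,0,0]
    - [0,0,0]
    - [0,0,0]
    - [0,0,0]
    - [0,0,0]
    - [0,0,0]
  hand: 1
  force: 40

```text
clock: 13.35
tcp_pos: [0.4451, 0.322, 0.0626]
orientation: [2.014, 2.41, 0.003]
contact_force: [-0.4, -1.1, 6.0]
grip_width: 0.0439
```

```bash
python3 -c "
from h import *
o=r.get_obs();print(o['tcp_pos'],o['contact_force'],o['moment'])
go(.6037+.0758*.053,.053,.135,-.0756)"
```

```text
[0.4450821  0.32196228 0.06259671] [-0.41925607 -1.1016874   5.98300376] [-0.18128455  0.10071686 -0.078811  ]
offset [-0.5871, 0.2247, -0.1446] turn [0.0013, -0.0005, 0.1696] rows 6.450835053597797 1.6956085045312768
```

Request:
carry_out:
  offset:
    - [0,0,-0.08]
    - [0,0,-0.16]
    - [-0.05,0.02,-0.225]
    - [-0.15,0.06,-0.225]
    - [-0.25,0.1,-0.225]
    - [-0.35,0.14,-0.225]
    - [-0.45,0.18,-0.225]
    - [-0.53,0.21,-0.225]
  turn:
    - [0,0,0]
    - [0,0,0.05]
    - [0,0,0.1]
    - [0,0,0.169]
    - [0,0,0.169]
    - [0,0,0.169]
    - [0,0,0.169]
    - [0,0,0.169]

```text
clock: 14.15
tcp_pos: [0.5914, 0.0845, 0.1744]
orientation: [2.302, 2.137, 0.001]
contact_force: [0.9, 0.5, -1.2]
grip_width: 0.0445
```

```bash
python3 -c "
from h import *
go(.6077,.053,.175,-.0756)"
```

```text
offset [-0.0603, 0.0371, -0.0011] turn [0.0005, 0.0, 0.0008] rows 0.7082583914559276 0.01004074663298601
```

Request:
carry_out:
  offset:
    - [-0.06,0.036,0]
    - [-0.06,0.036,0]
    - [-0.06,0.036,0]
    - [-0.06,0.036,0]
    - [-0.06,0.036,0.05]
    - [-0.06,0.036,0.06]
    - [-0.06,0.036,0.06]
  turn:
    - [0,0,0]
    - [0,0,0]
    - [0,0,0]
    - [0,0,0]
    - [0,0,0]
    - [0,0,0]
    - [0,0,0]

```text
clock: 14.85
tcp_pos: [0.6051, 0.0563, 0.1432]
orientation: [-2.299, -2.139, 0.003]
contact_force: [0.4, -0.3, -0.9]
grip_width: 0.0441
```

```bash
python3 -c "
from h import *
f=imaging.grab_frame('wrist'); save(f,'w7.png',(160,60,480,400),1.7)
go(.6077,.053,.0665,-.0756)"
```

```text
offset [-0.0062, 0.0042, 0.155] turn [-0.0005, -0.0001, 0.0019] rows 1.5516629206047632 0.019909022548157716
```

View pics/w7.png

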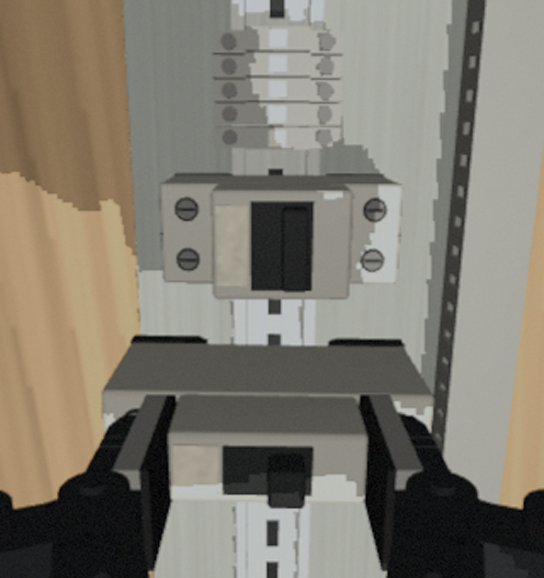

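Crop: the switch sits square over the rail at (281,240). The held breaker is 2–3 mm too far left of the slots, so correct that and lower.

Request:
carry_out:
  offset:
    - [-0.006,0.005,0.05]
    - [-0.006,0.005,0.09]
    - [-0.006,0.005,0.11]
    - [-0.006,0.005,0.125]
    - [-0.006,0.005,0.14]
    - [-0.006,0.005,0.152]
    - [-0.006,0.005,0.154]
    - [-0.006,0.005,0.154]
  turn:
    - [0,0,0]
    - [0,0,0]
    - [0,0,0]
    - [0,0,0]
    - [0,0,0]
    - [0,0,0]
    - [0,0,0]
    - [0,0,0]

```text
clock: 15.7
tcp_pos: [0.6089, 0.0521, 0.0673]
orientation: [2.302, 2.137, 0.001]
contact_force: [-1.1, -0.5, -0.9]
grip_width: 0.0445
```

Request:
carry_out:
  offset:
    - [0,0,0.001]
    - [0,0,0.002]
  turn:
    - [0,0,0]
    - [0,0,0]

```text
clock: 15.9
tcp_pos: [0.609, 0.0521, 0.0671]
orientation: [2.302, 2.137, 0.001]
contact_force: [-5.0, -0.7, 12.8]
grip_width: 0.0438
```

Request:
carry_out:
  offset:
    - [0,0,0]
    - [0,0,0]
    - [0,0,0]
    - [0,0,0]
    - [0,0,-0.06]
    - [0,0,-0.16]
    - [0,0,-0.26]
    - [-0.1,0,-0.36]
  turn:
    - [0,0,0]
    - [0,0,0]
    - [0,0,0]
    - [0,0,0]
    - [0,0,0]
    - [0,0,0]
    - [0,0,0]
    - [0,0,0]
  hand: 0

```text
clock: 16.7
tcp_pos: [0.6069, 0.023, 0.2353]
orientation: [-2.293, -2.147, -0.01]
contact_force: [0.9, -0.5, -0.6]
grip_width: 0.0852
```

```bash
python3 -c "
from h import *
go(.47,-.23,.27,-.15)"
```

```text
offset [-0.5225, -0.2397, -0.0729] turn [0.0027, -0.0032, 0.0562] rows 5.794439061384164 0.5631089479661887
```

Request:
carry_out:
  offset:
    - [-0.51,-0.24,-0.05]
    - [-0.51,-0.24,-0.05]
    - [-0.51,-0.24,-0.05]
    - [-0.51,-0.24,-0.05]
    - [-0.51,-0.24,-0.05]
    - [-0.51,-0.24,-0.05]
    - [-0.51,-0.24,-0.05]
    - [-0.51,-0.24,-0.05]
  turn:
    - [0,0,0.055]
    - [0,0,0.055]
    - [0,0,0.055]
    - [0,0,0.055]
    - [0,0,0.055]
    - [0,0,0.055]
    - [0,0,0.055]
    - [0,0,0.055]

```text
clock: 17.5
tcp_pos: [0.4671, -0.2291, 0.2563]
orientation: [2.391, 2.038, 0.0]
contact_force: [0.9, 0.9, -0.1]
grip_width: 0.0854
```

```bash
python3 - <<'E'
from h import *
f=imaging.grab_frame("wrist"); save(f,"w8.png")
for n in("power_supply","timer_relay"):
  for d in outline_of(n,"wrist")[:2]: print(n,d["score"],d["region"].sum(),np.argwhere(d["region"]).min(0),np.argwhere(d["region"]).max(0),fit(n,[(f,d["region"])]))
go(.457,-.285,.062,-.28)
E
```

```text
power_supply 0.65 7287 [222 272] [316 363] (array([ 0.4573, -0.2876, -0.2578]), np.float64(-0.959))
timer_relay 0.97 3095 [ 38 226] [112 297] (array([ 0.441 , -0.1081,  0.4384]), np.float64(-0.963))
offset [-0.1182, -0.0043, 0.3883] turn [0.0001, -0.0005, 0.0838] rows 4.0589836358162 0.8382866405412256
```

Request:
carry_out:
  offset:
    - [-0.124,-0.004,0.08]
    - [-0.124,-0.004,0.16]
    - [-0.124,-0.004,0.24]
    - [-0.124,-0.004,0.3]
    - [-0.124,-0.004,0.35]
    - [-0.124,-0.004,0.387]
    - [-0.124,-0.004,0.387]
    - [-0.124,-0.004,0.387]
  turn:
    - [0,0,0.073]
    - [0,0,0.073]
    - [0,0,0.073]
    - [0,0,0.073]
    - [0,0,0.073]
    - [0,0,0.073]
    - [0,0,0.073]
    - [0,0,0.073]

```text
clock: 18.45
tcp_pos: [0.4566, -0.2885, 0.0629]
orientation: [-2.495, -1.909, -0.001]
contact_force: [0.3, -0.3, -0.2]
grip_width: 0.0852
```

Request:
carry_out:
  offset:
    - [0,0,0]
    - [0,0,0]
    - [0,0,0]
    - [0,0,0]
    - [0,0,0]
    - [0,0,0]
    - [0,0,0]
  turn:
    - [0,0,0]
    - [0,0,0]
    - [0,0,0]
    - [0,0,0]
    - [0,0,0]
    - [0,0,0]
    - [0,0,0]
  hand: 1
  force: 50

```text
clock: 19.15
tcp_pos: [0.4563, -0.29, 0.0639]
orientation: [2.495, 1.905, 0.001]
contact_force: [-0.5, 0.3, 6.2]
grip_width: 0.0438
```

```bash
python3 -c "
from h import *
o=r.get_obs();print(o['tcp_pos'],o['contact_force'],o['moment'])
go(.6037-.0758*.064,-.064,.15,-.0756)"
```

```text
[ 0.45631813 -0.28996747  0.06393053] [-0.50245742  0.31689741  6.20768852] [0.15155011 0.21341358 0.08478272]
offset [0.5109, 0.1563, -0.1722] turn [0.0011, 0.0006, -0.1273] rows 5.613706203493544 1.2729813169154651
```

Request:
carry_out:
  offset:
    - [0,0,-0.08]
    - [0.02,0.03,-0.16]
    - [0.1,0.06,-0.172]
    - [0.2,0.1,-0.172]
    - [0.3,0.14,-0.172]
    - [0.4,0.156,-0.172]
    - [0.49,0.156,-0.172]
    - [0.511,0.156,-0.172]
  turn:
    - [0,0,0]
    - [0,0,-0.04]
    - [0,0,-0.08]
    - [0,0,-0.127]
    - [0,0,-0.127]
    - [0,0,-0.127]
    - [0,0,-0.127]
    - [0,0,-0.127]

```text
clock: 19.95
tcp_pos: [0.5995, -0.0555, 0.1493]
orientation: [-2.294, -2.144, -0.007]
contact_force: [0.1, 0.5, -4.0]
grip_width: 0.0437
```

Request:
carry_out:
  offset:
    - [0,0,0.02]
    - [0,0,0.03]
    - [0,0,0.03]
  turn:
    - [0,0,0]
    - [0,0,0]
    - [0,0,0]

```text
clock: 20.25
tcp_pos: [0.5966, -0.0662, 0.1321]
orientation: [-2.306, -2.131, 0.005]
contact_force: [-1.2, -0.8, -2.4]
grip_width: 0.0436
```

```bash
python3 -c "
from h import *
f=imaging.grab_frame('wrist'); save(f,'w9.png')
print(r.get_obs()['tcp_pos'])
go(.599,-.064,.068,-.0756)"
```

```text
[ 0.59711355 -0.06609634  0.13280945]
offset [0.0046, 0.0037, 0.1296] turn [-0.0014, 0.0008, -0.0022] rows 1.2974155694468863 0.027646962752082994
```

View pics/w9.png

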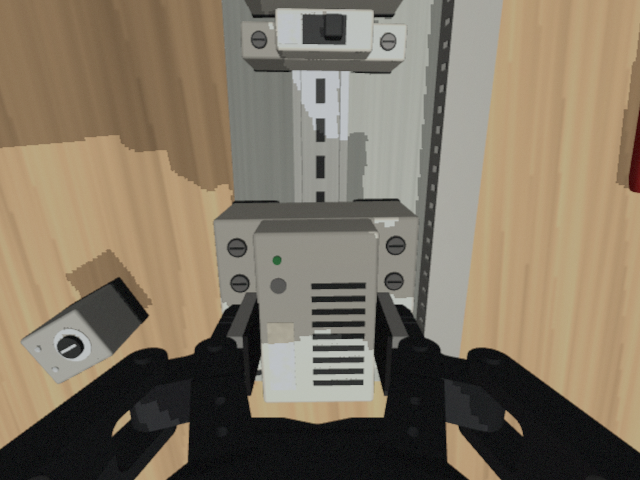

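Wrist view: the breaker is on the rail at (324,40). The supply is held at u≈317 against slots at 320, so shift +2 mm and lower.

Request:
carry_out:
  offset:
    - [0.004,0.005,0.04]
    - [0.004,0.005,0.07]
    - [0.004,0.005,0.09]
    - [0.004,0.005,0.105]
    - [0.004,0.005,0.118]
    - [0.004,0.005,0.128]
    - [0.004,0.005,0.13]
    - [0.004,0.005,0.13]
  turn:
    - [0,0,0]
    - [0,0,0]
    - [0,0,0]
    - [0,0,0]
    - [0,0,0]
    - [0,0,0]
    - [0,0,0]
    - [0,0,0]

```text
clock: 21.1
tcp_pos: [0.6003, -0.0619, 0.0686]
orientation: [-2.304, -2.135, 0.002]
contact_force: [-2.0, 0.0, -2.9]
grip_width: 0.0438
```

Request:
carry_out:
  offset:
    - [0,0,0.001]
    - [0,0,0.001]
  turn:
    - [0,0,0]
    - [0,0,0]

```text
clock: 21.3
tcp_pos: [0.6003, -0.0619, 0.0685]
orientation: [-2.304, -2.135, 0.002]
contact_force: [-4.3, 0.9, 3.1]
grip_width: 0.0437
```

Seated (68.5 vs 68.4 mm expected). Release and go to the relay.

Request:
carry_out:
  offset:
    - [0,0,0]
    - [0,0,0]
    - [0,0,0]
    - [0,0,0]
    - [0,0,-0.06]
    - [0,0,-0.16]
    - [0,-0.05,-0.26]
    - [0,-0.15,-0.34]
  turn:
    - [0,0,0]
    - [0,0,0]
    - [0,0,0]
    - [0,0,0]
    - [0,0,0]
    - [0,0,0]
    - [0,0,0]
    - [0,0,0]
  hand: 0

```text
clock: 22.1
tcp_pos: [0.5431, -0.0569, 0.2287]
orientation: [2.302, 2.133, 0.007]
contact_force: [0.4, 0.0, 0.8]
grip_width: 0.0852
```

```bash
python3 -c "
from h import *
go(.455,-.07,.22,.44)"
```

```text
offset [-0.0395, -0.1737, 0.0164] turn [0.0038, 0.0002, -0.3441] rows 1.789153745033925 3.440996801293633
```

Request:
carry_out:
  offset:
    - [-0.04,-0.16,0.01]
    - [-0.04,-0.16,0.01]
    - [-0.04,-0.16,0.01]
    - [-0.04,-0.16,0.01]
    - [-0.04,-0.16,0.01]
    - [-0.04,-0.16,0.01]
    - [-0.04,-0.16,0.01]
  turn:
    - [0,0,-0.344]
    - [0,0,-0.344]
    - [0,0,-0.344]
    - [0,0,-0.344]
    - [0,0,-0.344]
    - [0,0,-0.344]
    - [0,0,-0.344]

```text
clock: 22.8
tcp_pos: [0.4597, -0.071, 0.2206]
orientation: [1.685, 2.652, 0.0]
contact_force: [-1.0, 0.5, -1.2]
grip_width: 0.0854
```

```bash
python3 - <<'E'
from h import *
f=imaging.grab_frame("wrist")
for n in("timer_relay",):
  for d in outline_of(n,"wrist")[:2]: p=fit(n,[(f,d["region"])]); print(n,d["score"],d["region"].sum(),np.argwhere(d["region"]).min(0),np.argwhere(d["region"]).max(0),p)
go(.4415,-.108,.048,.44)
E
```

```text
timer_relay 0.65 3053 [220 249] [276 305] (array([ 0.4407, -0.1083,  0.4304]), np.float64(-0.946))
offset [-0.0516, -0.0644, 0.3449] turn [0.0, -0.0001, -0.0004] rows 3.546713918130494 0.004080180640238626
```

Request:
carry_out:
  offset:
    - [-0.052,-0.064,0.08]
    - [-0.052,-0.064,0.16]
    - [-0.052,-0.064,0.22]
    - [-0.052,-0.064,0.27]
    - [-0.052,-0.064,0.31]
    - [-0.052,-0.064,0.345]
    - [-0.052,-0.064,0.345]
    - [-0.052,-0.064,0.345]
  turn:
    - [0,0,0]
    - [0,0,0]
    - [0,0,0]
    - [0,0,0]
    - [0,0,0]
    - [0,0,0]
    - [0,0,0]
    - [0,0,0]

```text
clock: 23.7
tcp_pos: [0.4418, -0.1081, 0.0482]
orientation: [-1.683, -2.652, 0.0]
contact_force: [0.6, -0.8, 0.3]
grip_width: 0.0858
```

Request:
carry_out:
  offset:
    - [0,0,0]
    - [0,0,0]
    - [0,0,0]
    - [0,0,0]
    - [0,0,0]
    - [0,0,0]
    - [0,0,0]
  turn:
    - [0,0,0]
    - [0,0,0]
    - [0,0,0]
    - [0,0,0]
    - [0,0,0]
    - [0,0,0]
    - [0,0,0]
  hand: 1
  force: 40

```text
clock: 24.4
tcp_pos: [0.442, -0.1085, 0.0488]
orientation: [1.683, 2.651, -0.0]
contact_force: [-0.7, -0.4, 4.9]
grip_width: 0.0436
```

```bash
python3 - <<'E'
from h import *
o=r.get_obs(); print(o['tcp_pos'],o['contact_force'],o['moment'])
f=imaging.grab_frame("wrist"); save(f,"w10.png",(160,180,480,420),2)
for d in outline_of("timer_relay","wrist")[:1]: print(fit("timer_relay",[(f,d["region"])]))
go(.5938,-.131,.14,-.0756)
E
```

```text
[ 0.4420397  -0.10854118  0.04884207] [-0.7450343  -0.35300448  4.93304412] [-0.02874157  0.3309081   0.01825987]
(array([ 0.4413, -0.1074,  0.4413]), np.float64(-0.955))
offset [-0.17, 0.2557, -0.1819] turn [0.0006, 0.0006, 0.3435] rows 3.5687158430850463 3.4353329854302967
```

View pics/w10.png

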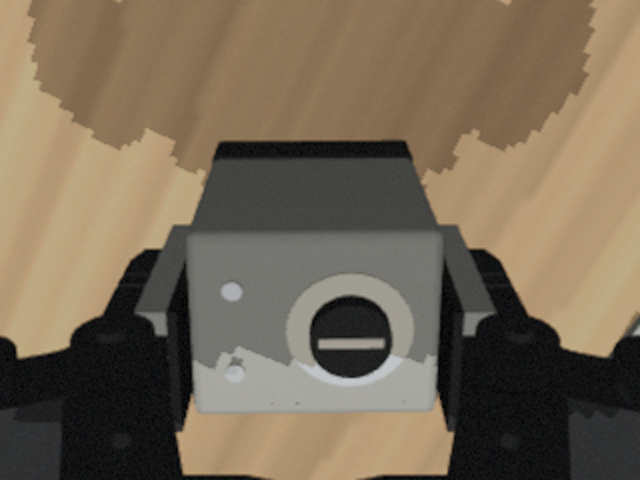

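```bash
python3 - <<'E'
from h import *
import pickle
B["relay_socket"]=[(81,40,0,27.5)]
for k in("top","scene"):
    f=imaging.grab_frame(k)
    for d in outline_of("relay_socket",k)[:1]: print(k,d["score"],fit("relay_socket",[(f,d["region"])],.0045,(-.0756,)))
out=[]
for n,(u,v) in dict(w2=(314,61),w3=(80+387/1.65,451/1.65)).items():
    f=pickle.load(open(n+".pkl","rb")); g=cv2.cvtColor(f["pixels"],cv2.COLOR_RGB2GRAY)
    u,v=int(u),int(v); m=np.zeros_like(g); m[v-50:v+50,u-50:u+50]=g[v-50:v+50,u-50:u+50]<75
    m=cv2.morphologyEx(m,cv2.MORPH_CLOSE,np.ones((7,7))); L,lab,st,_=cv2.connectedComponentsWithStats(m)
    k=lab[v,u]; print(n,st[k],fit("relay_socket",[(f,lab==k)],.0045,(-.0756,)))
    P=proj(f,[[.594,-.131,.032]])[0]; print(P)
    c=f["pixels"][v-40:v+40,u-60:u+60,::-1]; out.append(cv2.resize(c,(480,320),interpolation=cv2.INTER_CUBIC))
    for dx,dy in((0,0),):
        E=[[.594+.0136*np.cos(a),-.131+.0136*np.sin(a),.032] for a in np.linspace(0,6.28,60)]
        q=((proj(f,E)-[u-60,v-40]+.5)*4).round().astype(int); cv2.polylines(out[-1],[q.astype(np.int32)],True,(0,255,0),1)
cv2.imwrite("pics/hole.png",np.vstack(out)[:600])
E
```

```text
scene 0.75 (array([ 0.597 , -0.1418,  0.3517]), np.float64(-0.787))
w2 [ 278   38   71   59 2790] (array([ 0.5911, -0.132 , -0.0779]), np.float64(-0.878))
[314.28420375  58.77168389]
w3 [ 287  252   56   38 1794] (array([ 0.593 , -0.1329, -0.0726]), np.float64(-0.919))
[314.47514423 273.45556614]
```

View pics/hole.png

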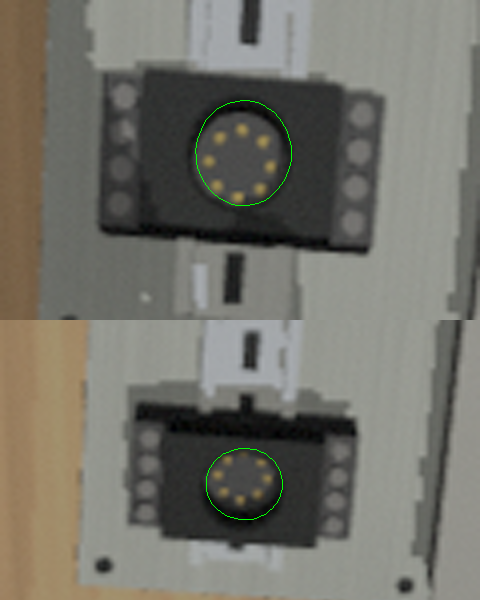

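The projected hole circle (0.594, −0.131) matches the visible hole to about 1 mm in both frames. Carry the relay over it.

Request:
carry_out:
  offset:
    - [0,0,-0.08]
    - [-0.02,0.03,-0.16]
    - [-0.06,0.09,-0.182]
    - [-0.11,0.17,-0.182]
    - [-0.16,0.24,-0.182]
    - [-0.171,0.255,-0.182]
    - [-0.171,0.255,-0.182]
    - [-0.171,0.255,-0.182]
  turn:
    - [0,0,0]
    - [0,0,0.08]
    - [0,0,0.16]
    - [0,0,0.24]
    - [0,0,0.3435]
    - [0,0,0.3435]
    - [0,0,0.3435]
    - [0,0,0.3435]

```text
clock: 25.5
tcp_pos: [0.5918, -0.131, 0.1385]
orientation: [-2.301, -2.137, 0.002]
contact_force: [-1.1, 0.0, -1.3]
grip_width: 0.0434
```

Request:
carry_out:
  offset:
    - [0,0,0.02]
    - [0,0,0.03]
    - [0,0,0.04]
    - [0,0,0.04]
  turn:
    - [0,0,0]
    - [0,0,0]
    - [0,0,0]
    - [0,0,0]

```text
clock: 25.9
tcp_pos: [0.5923, -0.1314, 0.118]
orientation: [-2.302, -2.135, 0.002]
contact_force: [0.3, -0.5, -0.4]
grip_width: 0.0436
```

```bash
python3 -c "
from h import *
f=imaging.grab_frame('wrist')
print(r.get_obs()['tcp_pos'],r.get_obs()['contact_force'])
for d in outline_of('timer_relay','wrist')[:1]: print(fit('timer_relay',[(f,d['region'])],r.get_obs()['tcp_pos'][2]-.0488,(-.0756,)))
go(.5935,-.132,.0730,-.0756)"
```

```text
[ 0.59280885 -0.13138354  0.1185467 ] [-0.17238903  0.27225707 -1.15309463]
(array([ 0.5917, -0.1297, -0.0754]), np.float64(-0.923))
offset [-0.0012, 0.0008, 0.0918] turn [-0.0003, -0.0, 0.0003] rows 0.9179952567086787 0.0037371713814511555
```

Request:
carry_out:
  offset:
    - [-0.001,0.001,0.03]
    - [-0.001,0.001,0.05]
    - [-0.001,0.001,0.06]
    - [-0.001,0.001,0.068]
    - [-0.001,0.001,0.074]
    - [-0.001,0.001,0.078]
    - [-0.001,0.001,0.08]
    - [-0.001,0.001,0.08]
  turn:
    - [0,0,0]
    - [0,0,0]
    - [0,0,0]
    - [0,0,0]
    - [0,0,0]
    - [0,0,0]
    - [0,0,0]
    - [0,0,0]

```text
clock: 26.8
tcp_pos: [0.5939, -0.1324, 0.0791]
orientation: [2.303, 2.136, -0.0]
contact_force: [-0.9, -1.8, -1.5]
grip_width: 0.0435
```

Request:
carry_out:
  offset:
    - [0,0,0.005]
    - [0,0,0.009]
    - [0,0,0.012]
    - [0,0,0.012]
  turn:
    - [0,0,0]
    - [0,0,0]
    - [0,0,0]
    - [0,0,0]

```text
clock: 27.2
tcp_pos: [0.5939, -0.1324, 0.0736]
orientation: [2.303, 2.135, -0.001]
contact_force: [-2.2, -3.0, 5.6]
grip_width: 0.0433
```

Request:
carry_out:
  offset:
    - [0,0,0.001]
    - [0,0,0.001]
  turn:
    - [0,0,0]
    - [0,0,0]

```text
clock: 27.4
tcp_pos: [0.5939, -0.1325, 0.0736]
orientation: [2.303, 2.135, -0.001]
contact_force: [-4.3, -2.0, 9.7]
grip_width: 0.0438
```

Request:
carry_out:
  offset:
    - [0,0,0]
    - [0,0,0]
    - [0,0,0]
    - [0,0,0]
    - [0,0,-0.06]
    - [0,0,-0.15]
    - [0,0,-0.24]
    - [0,0,-0.34]
  turn:
    - [0,0,0]
    - [0,0,0]
    - [0,0,0]
    - [0,0,0]
    - [0,0,0]
    - [0,0,0]
    - [0,0,0]
    - [0,0,0]
  hand: 0

```text
clock: 28.2
tcp_pos: [0.5932, -0.1316, 0.2435]
orientation: [-2.302, -2.136, 0.001]
contact_force: [0.0, 0.1, 1.1]
grip_width: 0.0856
```

Request:
carry_out:
  offset:
    - [0.24,-0.1,-0.2]
    - [0.24,-0.1,-0.2]
    - [0.24,-0.1,-0.2]
    - [0.24,-0.1,-0.2]
    - [0.24,-0.1,-0.2]
    - [0.24,-0.1,-0.2]
    - [0.24,-0.1,-0.2]
  turn:
    - [0,0,0]
    - [0,0,0]
    - [0,0,0]
    - [0,0,0]
    - [0,0,0]
    - [0,0,0]
    - [0,0,0]

```text
clock: 28.9
tcp_pos: [0.5527, -0.0108, 0.3408]
orientation: [-2.305, -2.132, 0.004]
contact_force: [0.1, 0.3, -0.1]
grip_width: 0.0856
```

```bash
python3 - <<'E'
from h import *
f=imaging.grab_frame("wrist"); save(f,"w11.png",(160,0,560,300),2)
s=imaging.grab_frame("scene"); save(s,"s11.png",(190,150,450,340),3)
for n,z in(("main_switch",.0045),("breaker",.0045),("power_supply",.0045),("timer_relay",.0245)):
    outs=[]
    for c,F in(("wrist",f),("scene",s)):
        d=outline_of(n,c)
        if d:
            for h in (z,z+.006): print(n,c,round(d[0]["score"],2),"z0",h,fit(n,[(F,d[0]["region"])],h,(-.0756,)))
E
```

```text
main_switch wrist 0.89 z0 0.0045 (array([ 0.6123,  0.0893, -0.0772]), np.float64(-0.961))
main_switch wrist 0.89 z0 0.010499999999999999 (array([ 0.6121,  0.0891, -0.076 ]), np.float64(-0.925))
main_switch scene 0.83 z0 0.0045 (array([0.6094, 0.087 , 0.019 ]), np.float64(-0.911))
main_switch scene 0.83 z0 0.010499999999999999 (array([0.6184, 0.0902, 0.0496]), np.float64(-0.895))
breaker wrist 0.96 z0 0.0045 (array([ 0.6094,  0.0497, -0.0757]), np.float64(-0.964))
breaker wrist 0.96 z0 0.010499999999999999 (array([ 0.6083,  0.0497, -0.0889]), np.float64(-0.903))
breaker scene 0.91 z0 0.0045 (array([0.6095, 0.0436, 0.1112]), np.float64(-0.802))
breaker scene 0.91 z0 0.010499999999999999 (array([0.6158, 0.0465, 0.1215]), np.float64(-0.799))
power_supply wrist 0.77 z0 0.0045 (array([ 0.6006, -0.0602, -0.0674]), np.float64(-0.939))
power_supply wrist 0.77 z0 0.010499999999999999 (array([ 0.5999, -0.057 , -0.0197]), np.float64(-0.912))
timer_relay wrist 0.97 z0 0.0245 (array([ 0.5944, -0.1305, -0.0608]), np.float64(-0.946))
timer_relay wrist 0.97 z0 0.0305 (array([ 0.5934, -0.128 , -0.0402]), np.float64(-0.915))
timer_relay scene 0.63 z0 0.0245 (array([ 0.5894, -0.1348, -0.0416]), np.float64(-0.891))
timer_relay scene 0.63 z0 0.0305 (array([ 0.5975, -0.131 ,  0.0849]), np.float64(-0.885))
```

View pics/w11.png

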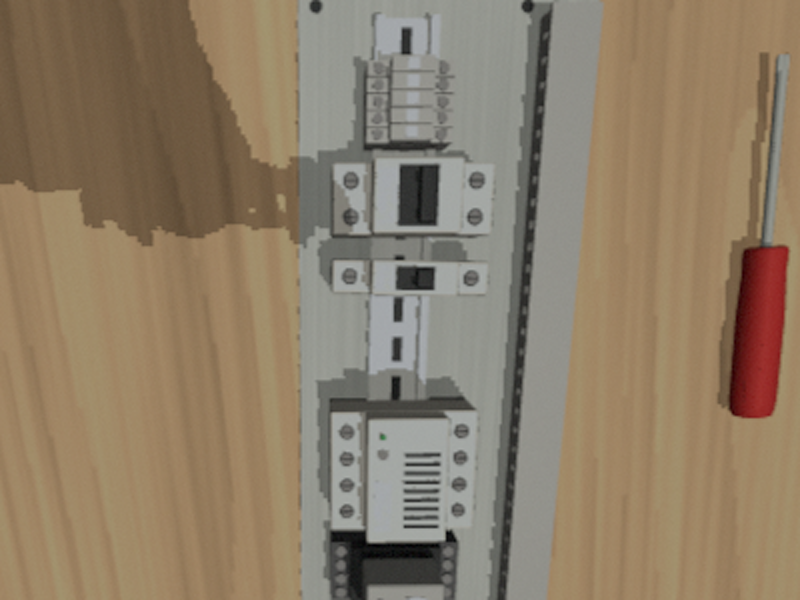

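View pics/s11.png

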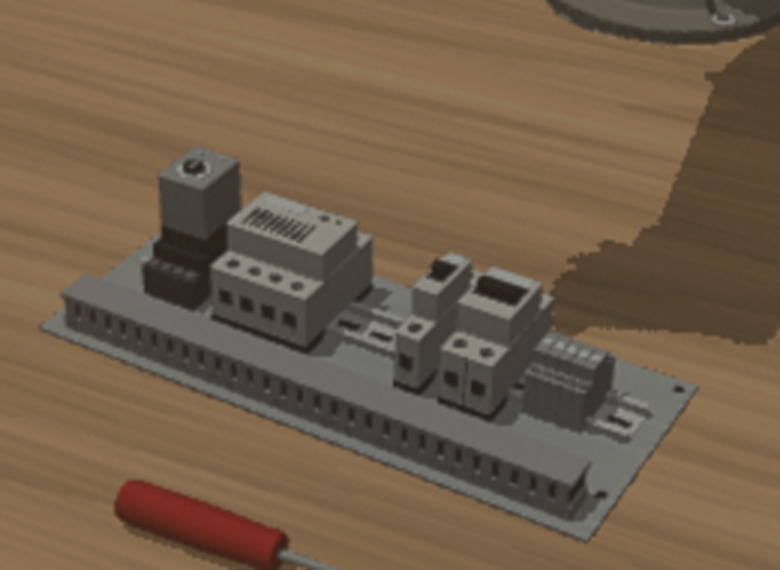

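Both views show the order terminals, switch, breaker, supply, socket with relay. All of them look upright, level and square, and the gripper is clear.

```bash
python3 -c "
from h import *
print(r.hand_in())"
```

```text
the job is handed in; nothing more can be done
None
```

I fitted the rail and handed the job in at about 29 s on the clock. From the terminal blocks, the order is main switch, breaker, power supply, then the socket with the timer relay plugged in.

**Seating:** Each device stopped within 0.3 mm of the gripper height expected when fully seated. The power supply and relay stopped at 68.5 and 73.6 mm, against 68.4 and 73.3 mm expected. Contact forces stayed around 13 N or less. The relay's last small push lowered it no further, with 9.7 N on the wrist.

**Final camera check:** The wrist fits matched the seated height better than the perched height for all four devices. In those fits the three rail devices were within 0.01 rad of the rail's angle (−0.076 rad), and the relay within about 0.015 rad.

**Disagreements and gaps:**
- The scene camera's fits put the switch, breaker and relay 2–6 mm off the wrist fits, and up to about 0.19 rad different in yaw for the breaker. I took the wrist fits as correct because their overlap was better.
- The scene camera did not detect the power supply in the last check, so its position rests on the wrist camera and the arm's height reading.
- I did not measure the multimeter and screw bin again at the end. The arm was kept clear of both.

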